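# Close an opened half bottle of sparkling wine with its clip stopper

### The job

Close the opened half bottle that stands in the marble cooler: pick up the clip stopper with the two steel arms, set it upright on the bottle's mouth and press it straight down until both arms have snapped under the glass collar of the neck, then let go of it. Never press on the glass with more than about 25 N, and leave everything else on the counter standing where it is.

Things in the scene. Friction and masses are not known exactly. Their poses are not given: they have to be found in the camera images.
- stopper: clip stopper for sparkling wine: black grip on a steel cap with two steel clip arms; loose, 0.14 to 0.25 kg, 36x46x59 mm, standing on its arms' toes. Origin: midway between the toes, at their lower end; z up its axis, arms at +y and -y. Inward hooks 6 to 8.5 mm above the origin, 28 mm apart, with sloped lead-ins below. Pressed too little, it springs back up
- stopper_grip (a point): middle of the stopper's black ribbed grip block, 47 mm above the stopper's origin: 37 to 57 mm above it, 34 mm wide between its flat faces at the stopper's +x and -x. Take it there, fingers closing along the stopper's x, clear of the arms at +y and -y; nothing else stands within 60 mm
- stopper_seal: black rubber seal disc (29 mm) with the tapered plug below it (8.5 mm long, 17 mm thick, 9 mm at its tip), sprung in the cap. Origin: centre of the disc's underside, 25.5 mm above the stopper's when free. On the lip it resists with 5 N at once and 2.5 N more per mm, and stops hard after 2.8 mm. The arms snap after 1.5 to 2 mm; then it holds the stopper up against the hooks
- stopper_arm_a (a joint): steel clip arm, 18x41 mm, at the stopper's +y side, hinged in the cap; value 0 rad = closed (as it stands free, and again when its hook is under the collar), grows as the arm is spread outward, about 0.08 rad while it rides over the collar. A spring closes it. The push needed to ride over the collar rises to 6 to 13 N, then drops, before the seal is met; the snap itself takes 8 to 13 N.
- stopper_arm_b (a joint): steel clip arm, 18x41 mm, at the stopper's -y side, hinged in the cap; value 0 rad = closed (as it stands free, and again when its hook is under the collar), grows as the arm is spread outward, about 0.08 rad while it rides over the collar. A spring closes it. The push needed to ride over the collar rises to 6 to 13 N, then drops, before the seal is met; the snap itself takes 8 to 13 N.
- cooler: white marble bottle cooler, 114 mm across, 115 mm high, too heavy to move, with an opened green half bottle standing in it, firm and upright on its axis. Origin: centre of the cooler's foot on the counter, right below the bottle's mouth
- bottle_mouth (a point): point on the bottle's axis 270 mm above the counter, the lip's usual height. This bottle's lip may be up to 8 mm higher or lower: not measured, to be felt. Bore 19 mm, lip 27 mm outside. Glass collar 34 mm across, 15 to 19 mm below the lip, coned above; neck under it 27 mm. Snapped on, the stopper's origin is 27 to 28 mm below the lip
- flute_0: empty stemmed glass flute, 71 mm across, 220 mm high, at the back of the counter; origin at the centre of its foot, z up. Fragile: leave it alone
- flute_2: empty stemmed glass flute, 71 mm across, 220 mm high, at the back of the counter; origin at the centre of its foot, z up. Fragile: leave it alone
- gold_bottle: full, closed half bottle with a gold top, 69 mm across, 254 mm high, at the back left; origin at the centre of its foot, z up. Leave it alone
- candle: red candle, 56 mm across, 114 mm high, at the back right; origin at the centre of its foot, z up. Leave it alone
- cork_0: used mushroom-shaped cork, 33 mm across, 48 mm high, standing in front of the cooler; origin at the centre of its foot, z up. Leave it alone
- cork_1: used mushroom-shaped cork, 33 mm across, 48 mm high, standing in front of the cooler; origin at the centre of its foot, z up. Leave it alone
- foil_cutter: black foil cutter, 44x50x14 mm, lying at the left; origin at the centre of its underside, z up. Leave it alone
There are look-alikes about, which are no part of the job. There is more than one size of the stopper; the job needs the smaller.

How it is judged (in metres and radians):
On the way, in this order (a step that is already met when the one before it is completed fails the run):
1. the stopper is carried over the bottle's mouth (height (world z) of stopper above 0.255 m and horizontal distance between stopper and cooler below 0.02 m), for 0.1 s.
2. both arms have snapped under the collar (z of stopper_seal in the frame of stopper above 0.0263 m and height (world z) of stopper above 0.225 m and horizontal distance between stopper and cooler below 0.004 m and value of joint each of stopper_arm_a, stopper_arm_b below 0.035 rad), for 0.2 s.
At the end, for the whole second after the job is handed in: The stopper is snapped on: on the mouth (more than 225 mm up), within 4 mm of the bottle's axis, its seal held compressed by over 0.8 mm, upright within 0.06 rad, both arms closed (under 0.035 rad), at rest; candle, corks and foil cutter are within 30 mm of where they were (all of step 2 and angle between stopper's own z axis and vertical below 0.06 rad and linear speed of stopper below 0.01 m/s and distance of each of candle, cork_0, cork_1, foil_cutter from where it was at the start of the episode below 0.03 m); the robot touches nothing.
It fails at once if the seal is pressed on the bottle with more than 25 N (contact force between stopper_seal and cooler above 25 N).
It fails at once if the stopper is jammed or knocked against the bottle or cooler (over 45 N) (contact force between stopper and cooler above 45 N).
It fails at once if a flute or the closed bottle is struck (over 3 N) (contact force between anything else and flute_0 above 3 N or contact force between anything else and flute_2 above 3 N or contact force between anything else and gold_bottle above 3 N).
It fails at once if the candle, a cork or the foil cutter is moved more than 30 mm (distance of any of candle, cork_0, cork_1, foil_cutter from where it was at the start of the episode above 0.03 m).
It also fails if it takes over 64 s, if anything falls off the work surface, if the arm or the gripper's body presses on something with over 40 N, if the wrist force passes 120 N, or if a joint passes its speed limit or range.

### The arm

A 7-joint arm with a two-finger parallel gripper is mounted at the origin on the work surface; the furniture and walls round the work are solid. World frame = base frame: x ahead of the robot, y to its left, z up, the work surface at z = 0. Lengths are in m, angles in degrees, forces in N, time in s.
With the tool pointing down it reaches from about 0.425 to 0.875 m from the base axis. Payload 4.7 kg.
Tool frame: the origin (TCP) lies between the finger pads; the fingertips stand env.tip_reach ahead of it and the grasp point (between the pads) lies 2 mm behind it (env.tip_reach is the distance from the TCP to the fingertips, in m); z points along the fingers, y is the line along which they close (so a half turn about z gives the same grasp; the last joint's range is limited). The gripper opens to 87 mm and grips with 3 to 60 N. Pads are 19 mm wide; open, the fingers measure 117 mm over their backs; the gripper's body (75 mm by 190 mm) begins 51 mm behind the grasp point.
Start: joints at [-71.041, 18.392, -4.016, 83.108, 1.295, 78.541, -3.26], TCP at [0.203, 0.618, 0.24] pointing down, gripper open.
Joint ranges: [-163.93, 163.93], [-17.29, 119.83], [-79.2, 71.16], [3.27, 140.29], [-89.18, 269.18], [5.43, 117.66], [-154.24, 154.24]. Speed limits (degrees/s): [147.25, 147.25, 180, 180, 180, 180, 180].

### API

Orientations are given as [roll, pitch, yaw] about the fixed x, y, z axes, in that order (R = Rz(yaw) Ry(pitch) Rx(roll)).
In Python, from cell import env, read_camera gives the robot as it stands. The module is installed in compiled form; this text tells all that it offers.
- The arm moves only by the shell command python3 -m handwheel 'ROWS' [FORCE]. ROWS is a JSON list of rows, 1 to 8 of them, each an object with the fields d (a list: dx, dy, dz in a scale on which 1.0 is 0.6 m), yaw (a turn about the tool's z in fractions of the full range, 1 being 180 degrees), aperture (the finger opening in m); a field left out counts as zero (the opening has to be given); each row is the pose to reach, as a shift and turn from the pose commanded when the command began, along the tool's axes at that moment; what a row does not reach only later rows make up. A row lasts 1/12 s, in which the tool goes at most 0.0417 m and 7.16 degrees, less where a joint would pass 70% of its speed; a pose out of reach is approached as far as the arm can. The fingers move at their own pace and stop on an object; FORCE is the grip in N (left out, the last holds). Time passes only in rows, so rows that do not move let the fingers close. It prints the time, the measured TCP pose, the force, the opening and the grip force at its end. Shift and turn numbers lie between -1 and 1, and a call with a number outside is refused. Input that does not fit is refused with a message, and nothing moves.
- env.get_obs(): the state, without advancing time (a new reading comes with each control period).
- read_camera(name): name is "scene" or "top" or "wrist"; returns a dict with "color" (480x640x3 uint8, blue, green, red), "fx", "fy", "cx", "cy" (pixels), "world_from_camera" (4x4, takes a point from camera to world coordinates). Camera axes: x right, y down, z forward; pixel columns grow to the right and rows downward; lengths in m; the calibration is good to about 2 mm. A picture is of the moment at which its call begins. There is no depth.
- env.sign_off(): hands the job in; it is judged then, once.
The state is a dict: "time_s": time; "qpos": joint angles; "joint_velocities": joint speeds; "effort": joint torques, N m; "tool_pos": TCP position; "tool_rot": TCP orientation; "force": force on the tool from outside, world axes, zero at the start; "wrist_torque": the same for the moment, N m; "grip_width": finger opening in m; "grasp_force": force on a finger pad.
Only numpy, scipy, OpenCV 4.12 (cv2) and the standard library are available. Lean on these libraries where they do the work, as an engineer would, in place of code of your own. Each camera call takes 0.05 s, during which the arm holds its last target. There are 200 camera calls.

## Working session

There is one attempt and no reset: what is moved stays moved. The work goes in short steps, Python scripts to look and compute and a shell command to move; the robot and the scene stay as the last step left them, time stands still between calls to the robot, and variables do not carry over. Pictures are saved under pics/ and viewed, at most 10 in all, crops included, and the job is handed in when it is done.

```bash
mkdir -p pics; cat > h.py <<'E'
import cv2,numpy as np
from cell import env,read_camera
def ray(c,u,v):
    T=np.array(c["world_from_camera"]);d=T[:3,:3]@np.array([(u-c["cx"])/c["fx"],(v-c["cy"])/c["fy"],1]);return T[:3,3],d/np.linalg.norm(d)
def atz(c,u,v,z):
    o,d=ray(c,u,v);return o+d*(z-o[2])/d[2]
def proj(c,p):
    T=np.linalg.inv(np.array(c["world_from_camera"]));q=T[:3,:3]@np.array(p)+T[:3,3];return c["fx"]*q[0]/q[2]+c["cx"],c["fy"]*q[1]/q[2]+c["cy"]
E
python3 - <<'E'
from h import *
import pickle
for n in("scene","top","wrist"):
    c=read_camera(n);cv2.imwrite(f"pics/{n}0.png",c["color"]);pickle.dump(c,open(n+".pkl","wb"));print(n,c["fx"],c["cx"],c["cy"],np.round(c["world_from_camera"],3).tolist())
o=env.get_obs();print(o["tool_pos"],o["tool_rot"],o["time_s"],env.tip_reach,o["force"])
E
```

```text
scene 481.1226649521899 315.44955468695036 244.29996739228017 [[0.529, -0.49, 0.693, -0.183], [-0.848, -0.284, 0.447, -0.54], [-0.023, -0.824, -0.566, 0.711], [0.0, 0.0, 0.0, 1.0]]
top 501.72807042171485 311.54859029502785 237.73913093744585 [[0.011, -0.982, 0.188, 0.296], [-0.999, -0.002, 0.051, -0.174], [-0.05, -0.188, -0.981, 1.084], [0.0, 0.0, 0.0, 1.0]]
wrist 342.77827762618966 322.0341155784885 233.9682204890549 [[0.311, 0.92, 0.239, 0.138], [0.95, -0.301, -0.079, 0.639], [-0.001, 0.252, -0.968, 0.385], [0.0, 0.0, 0.0, 1.0]]
[0.20245467 0.61724658 0.23870789] [-1.79916085e+02  6.00301173e-03  1.61846986e+02] 0.15 0.017 [0.31873824 0.83180707 0.74113039]
```

View pics/scene0.png

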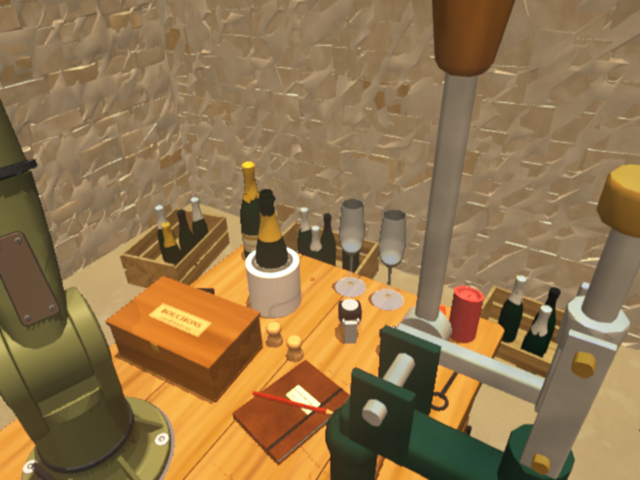

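View pics/top0.png

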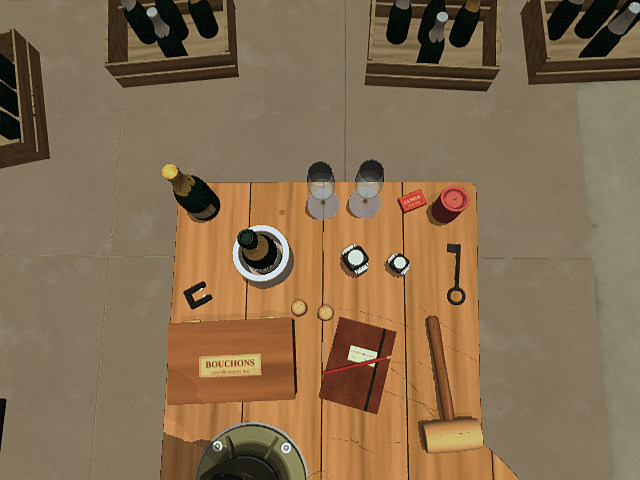

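Two stoppers are visible in the top view, at (355,261), which looks larger, and at (399,264), which looks smaller. The smaller is the one the job needs, and I'll confirm that in a crop. The cooler is at (263,254) and the bottle's mouth is near (247,238).

```bash
python3 - <<'E'
from h import *
import pickle
c=pickle.load(open("top.pkl","rb"))
a=cv2.resize(c["color"][235:290,330:425],None,fx=8,fy=8,interpolation=cv2.INTER_CUBIC)
b=cv2.resize(c["color"][220:290,225:300],None,fx=5,fy=5,interpolation=cv2.INTER_CUBIC)
print(a.shape,b.shape)
cv2.imwrite("pics/c1.png",a);
s=pickle.load(open("scene.pkl","rb"))["color"][180:320,230:370]
s=cv2.resize(s,None,fx=3,fy=3,interpolation=cv2.INTER_CUBIC)
h=np.zeros((420,800,3),np.uint8);h[:350,:375]=b;h[:420,380:800]=s
cv2.imwrite("pics/c2.png",h)
for n,u,v,z in(("big",355,259,.057),("small",399,263,.057),("cool",261.5,253,.115),("mouth",247,237,.27),("cork",299,307,.04),("fl",322,205,0),("fl2",365,205,0)):print(n,atz(c,u,v,z).round(4))
E
```

```text
(440, 760, 3) (350, 375, 3)
big [ 0.4481 -0.2104  0.057 ]
small [ 0.4402 -0.3003  0.057 ]
cool [ 0.4508 -0.0249  0.115 ]
mouth [ 0.4529 -0.0236  0.27  ]
cork [ 0.3498 -0.095   0.04  ]
fl [ 0.5778 -0.1397  0.    ]
fl2 [ 0.5776 -0.2352  0.    ]
```

View pics/c1.png

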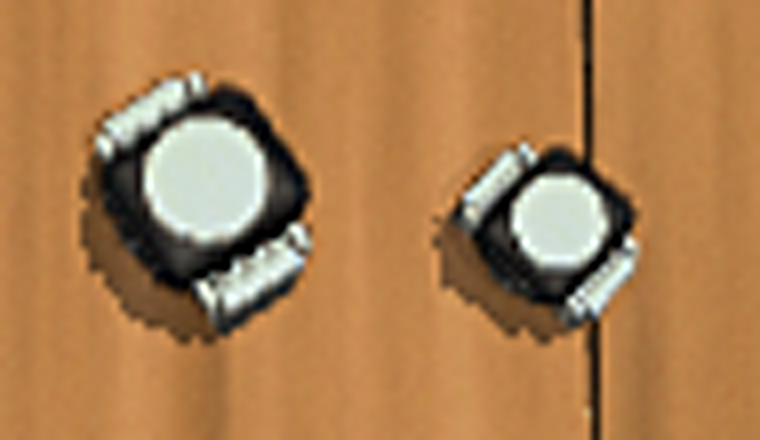

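View pics/c2.png

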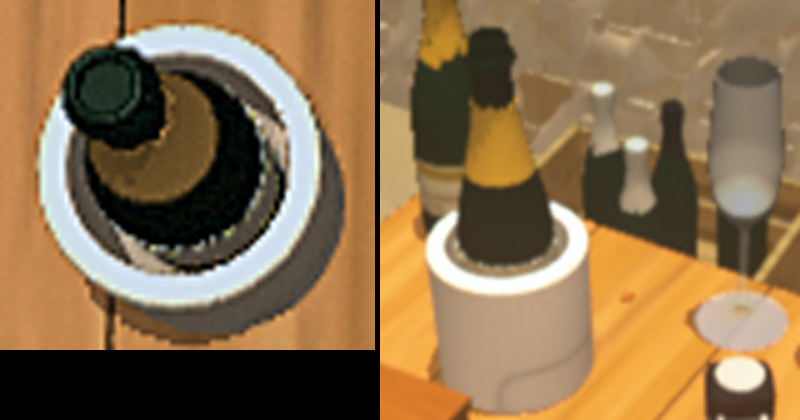

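The crop shows the larger stopper at top-image pixel (356,257) and the smaller at (399.3,262), its arms at crop (500,185) and (605,278). The smaller is the target, and its fingers should close along a world yaw of about -42°. The mouth is at pixel (246,237.5). I'll lift and sweep now.

```bash
cat >> h.py <<'E'
from scipy.spatial.transform import Rotation as Ro
def to(x,y,z,yaw):
    o=env.get_obs();R=Ro.from_euler("xyz",o["tool_rot"],degrees=True).as_matrix()
    d=R.T@(np.array([x,y,z])-o["tool_pos"]);t=-((yaw-o["tool_rot"][2]+180)%360-180)
    return d.round(4),round(t,2)
E
python3 - <<'E'
from h import *
import pickle
c=pickle.load(open("top.pkl","rb"))
print(atz(c,399.3,262,.059),atz(c,246.1,237.5,.27),atz(c,260.5,252.5,.115))
for p in((.2,.62,.36),(.42,.48,.36),(.56,.2,.36)):print(to(*p,48))
E
```

```text
[ 0.44196556 -0.30065893  0.059     ] [ 0.45208118 -0.02210427  0.27      ] [ 0.45174853 -0.02293124  0.115     ]
(array([ 0.0032,  0.0017, -0.1213]), np.float64(113.85))
(array([-0.2495, -0.0628, -0.1212]), np.float64(113.85))
(array([-0.4698, -0.2853, -0.1208]), np.float64(113.85))
```

Careful with the scale: shifts go in shares of 0.6 m and turns go in shares of 180 degrees. That gives: -0.22 m / 0.6 = -0.3667, -0.12 m / 0.6 = -0.2, 42 degrees / 180 = 0.2333.

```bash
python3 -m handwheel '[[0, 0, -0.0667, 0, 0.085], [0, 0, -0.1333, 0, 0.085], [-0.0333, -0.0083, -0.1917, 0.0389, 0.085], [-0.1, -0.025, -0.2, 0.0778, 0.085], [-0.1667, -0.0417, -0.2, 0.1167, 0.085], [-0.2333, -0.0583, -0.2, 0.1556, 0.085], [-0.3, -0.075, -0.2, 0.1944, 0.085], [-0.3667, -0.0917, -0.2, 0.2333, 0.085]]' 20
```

```text
refused: ROWS must be a list of objects, one for each row. Nothing was moved.
```

Refused on format, not on reach. It needs a list of objects, one for each row.

```bash
python3 -m handwheel '[{"d":[0, 0, -0.0667], "aperture":0.085}, {"d":[0, 0, -0.1333], "aperture":0.085}, {"d":[-0.0333, -0.0083, -0.1917], "yaw":0.0389, "aperture":0.085}, {"d":[-0.1, -0.025, -0.2], "yaw":0.0778, "aperture":0.085}, {"d":[-0.1667, -0.0417, -0.2], "yaw":0.1167, "aperture":0.085}, {"d":[-0.2333, -0.0583, -0.2], "yaw":0.1556, "aperture":0.085}, {"d":[-0.3, -0.075, -0.2], "yaw":0.1944, "aperture":0.085}, {"d":[-0.3667, -0.0917, -0.2], "yaw":0.2333, "aperture":0.085}]' 20; python3 - <<'E'
from h import *
print(to(.56,.2,.36,48),to(.58,.1,.36,48))
E
```

```text
time_s: 0.82
tool_pos: [0.3958, 0.4955, 0.3595]
tool_rot: [180.0, -0.0, 119.5]
force: [0.9, 1.3, -0.5]
grip_width: 0.0847
grasp_force: 0.0
(array([-0.3381, -0.0027, -0.0005]), np.float64(71.52)) (array([-0.4349, -0.0345, -0.0005]), np.float64(71.52))
```

Converted, -0.32 m / 0.6 = -0.5333, -0.28 m / 0.6 = -0.4667, 56 degrees / 180 = 0.3111.

```bash
python3 -m handwheel '[{"d":[-0.0667, 0, 0], "yaw":0.0389, "aperture":0.085}, {"d":[-0.1333, 0, 0], "yaw":0.0778, "aperture":0.085}, {"d":[-0.2, 0, 0], "yaw":0.1167, "aperture":0.085}, {"d":[-0.2667, 0, 0], "yaw":0.1556, "aperture":0.085}, {"d":[-0.3333, 0, 0], "yaw":0.1944, "aperture":0.085}, {"d":[-0.4, 0, 0], "yaw":0.2333, "aperture":0.085}, {"d":[-0.4667, 0, 0], "yaw":0.2722, "aperture":0.085}, {"d":[-0.5333, 0, 0], "yaw":0.3111, "aperture":0.085}]'; python3 - <<'E'
from h import *
print(to(.57,.0,.36,48),to(.56,-.12,.36,48))
E
```

```text
time_s: 1.48
tool_pos: [0.5542, 0.2174, 0.3595]
tool_rot: [-180.0, -0.0, 63.5]
force: [0.9, 0.6, -0.2]
grip_width: 0.0849
grasp_force: 0.0
(array([-0.1876,  0.1112, -0.0006]), np.float64(15.51)) (array([-0.2994,  0.1557, -0.0006]), np.float64(15.51))
```

Converted, -0.28 m / 0.6 = -0.4667, -0.245 m / 0.6 = -0.4083, 15.5 degrees / 180 = 0.0861.

```bash
python3 -m handwheel '[{"d":[-0.0583, 0.0333, 0], "yaw":0.0111, "aperture":0.085}, {"d":[-0.1167, 0.0667, 0], "yaw":0.0222, "aperture":0.085}, {"d":[-0.175, 0.1, 0], "yaw":0.0333, "aperture":0.085}, {"d":[-0.2333, 0.1333, 0], "yaw":0.0444, "aperture":0.085}, {"d":[-0.2917, 0.1633, 0], "yaw":0.0556, "aperture":0.085}, {"d":[-0.35, 0.1917, 0], "yaw":0.0667, "aperture":0.085}, {"d":[-0.4083, 0.2167, 0], "yaw":0.0778, "aperture":0.085}, {"d":[-0.4667, 0.245, 0], "yaw":0.0861, "aperture":0.085}]'; python3 - <<'E'
from h import *
print(to(.442,-.3007,.3,48),to(.442,-.3007,.25,48))
E
```

```text
time_s: 2.15
tool_pos: [0.5616, -0.0985, 0.3595]
tool_rot: [-180.0, -0.0, 48.3]
force: [1.1, -0.1, 0.7]
grip_width: 0.085
grasp_force: 0.0
(array([-0.2305,  0.0454,  0.0594]), np.float64(0.27)) (array([-0.2306,  0.0454,  0.1094]), np.float64(0.27))
```

Converted, -0.2305 m / 0.6 = -0.3842, 0.095 m / 0.6 = 0.1583, 0.27 degrees / 180 = 0.0015.

```bash
python3 -m handwheel '[{"d":[-0.0667, 0.0167, 0], "yaw":0.0015, "aperture":0.085}, {"d":[-0.1333, 0.0333, 0], "yaw":0.0015, "aperture":0.085}, {"d":[-0.2, 0.05, 0], "yaw":0.0015, "aperture":0.085}, {"d":[-0.2667, 0.0667, 0.0167], "yaw":0.0015, "aperture":0.085}, {"d":[-0.3167, 0.075, 0.0583], "yaw":0.0015, "aperture":0.085}, {"d":[-0.3583, 0.0757, 0.1083], "yaw":0.0015, "aperture":0.085}, {"d":[-0.3842, 0.0757, 0.1583], "yaw":0.0015, "aperture":0.085}, {"d":[-0.3842, 0.0757, 0.1833], "yaw":0.0015, "aperture":0.085}]'; python3 -m handwheel '[{"aperture":0.085}, {"aperture":0.085}]'; python3 - <<'E'
from h import *
import pickle
c=read_camera("wrist");pickle.dump(c,open("w1.pkl","wb"))
u,v=proj(c,(.442,-.3007,.059));print(u,v)
u,v=int(u),int(v);a=c["color"][v-60:v+60,u-80:u+80];cv2.imwrite("pics/w1.png",cv2.resize(a,None,fx=5,fy=5,interpolation=cv2.INTER_CUBIC));print(u-80,v-60)
E
```

```text
time_s: 2.82
tool_pos: [0.4381, -0.3022, 0.2464]
tool_rot: [-179.8, 0.1, 47.7]
force: [-0.9, 1.0, -0.7]
grip_width: 0.0851
grasp_force: 0.0
time_s: 2.98
tool_pos: [0.4428, -0.2987, 0.2493]
tool_rot: [-179.9, 0.0, 48.1]
force: [-0.4, 0.1, -0.5]
grip_width: 0.0849
grasp_force: 0.0
323.0318755962636 218.09427484434957
243 158
```

View pics/w1.png

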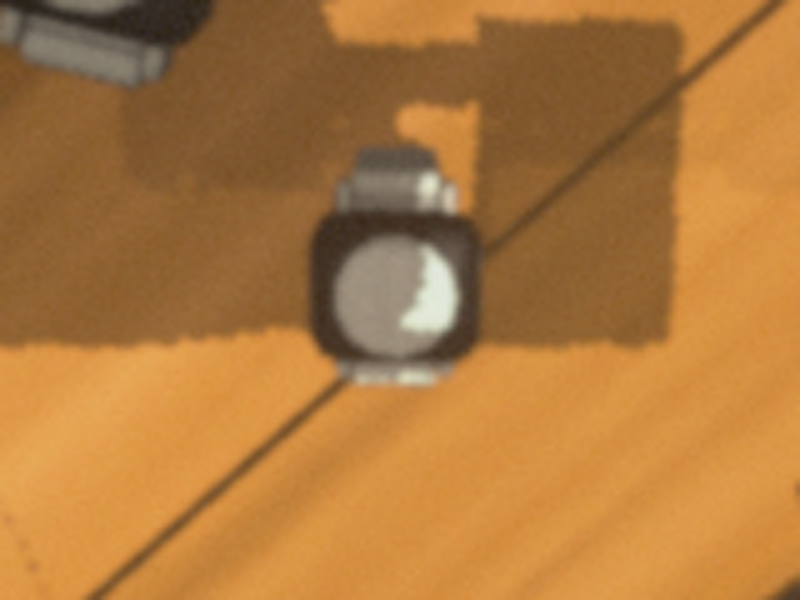

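```bash
python3 - <<'E'
from h import *
import pickle
c=pickle.load(open("w1.pkl","rb"))
p=atz(c,321.8,217,.059);print(p, to(*p[:2],.0445,48))
E
```

```text
[ 0.44182764 -0.29904106  0.059     ] (array([-0.0016, -0.0015,  0.2058]), np.float64(0.14))
```

Converted, 0.205 m / 0.6 = 0.3417, 0.195 m / 0.6 = 0.325.

```bash
python3 -m handwheel '[{"d":[-0.0017, -0.0017, 0.05], "aperture":0.085}, {"d":[-0.0017, -0.0017, 0.1167], "aperture":0.085}, {"d":[-0.0017, -0.0017, 0.1833], "aperture":0.085}, {"d":[-0.0017, -0.0017, 0.25], "aperture":0.085}, {"d":[-0.0017, -0.0017, 0.2917], "aperture":0.085}, {"d":[-0.0017, -0.0017, 0.325], "aperture":0.085}, {"d":[-0.0017, -0.0017, 0.3417], "aperture":0.085}, {"d":[-0.0017, -0.0017, 0.3417], "aperture":0.085}]'; python3 - <<'E'
from h import *
print(to(.4418,-.299,.045,48))
E
```

```text
time_s: 3.7
tool_pos: [0.4419, -0.2983, 0.0436]
tool_rot: [-179.9, 0.1, 48.2]
force: [-0.5, -0.8, 0.1]
grip_width: 0.0851
grasp_force: 0.0
(array([-0.0006,  0.0004, -0.0014]), np.float64(0.19))
```

Converted, -0.001 m / 0.6 = -0.0017.

```bash
python3 -m handwheel '[{"d":[0, 0, -0.0017], "aperture":0.05}, {"d":[0, 0, -0.0017], "aperture":0.04}, {"d":[0, 0, -0.0017], "aperture":0.03}, {"d":[0, 0, -0.0017], "aperture":0.02}, {"d":[0, 0, -0.0017], "aperture":0.02}, {"d":[0, 0, -0.0017], "aperture":0.02}]' 50; python3 -m handwheel '[{"aperture":0.02}, {"aperture":0.02}, {"aperture":0.02}]' 50
```

```text
time_s: 4.2
tool_pos: [0.442, -0.2994, 0.0461]
tool_rot: [179.9, -0.0, 48.1]
force: [0.0, 0.4, -0.5]
grip_width: 0.053
grasp_force: 0.0
time_s: 4.45
tool_pos: [0.4416, -0.2993, 0.0456]
tool_rot: [-180.0, -0.0, 48.1]
force: [1.0, -0.2, 1.1]
grip_width: 0.0342
grasp_force: 50.0
```

Gripped at 34.2 mm with 50 N. I'll lift it straight up next.

Converted, -0.3 m / 0.6 = -0.5, -0.26 m / 0.6 = -0.4333.

```bash
python3 -m handwheel '[{"d":[0, 0, -0.0333], "aperture":0.02}, {"d":[0, 0, -0.1], "aperture":0.02}, {"d":[0, 0, -0.1667], "aperture":0.02}, {"d":[0, 0, -0.2333], "aperture":0.02}, {"d":[0, 0, -0.3], "aperture":0.02}, {"d":[0, 0, -0.3667], "aperture":0.02}, {"d":[0, 0, -0.4333], "aperture":0.02}, {"d":[0, 0, -0.5], "aperture":0.02}]'; python3 - <<'E'
from h import *
for y in(48,58,78):print(to(.452,-.0225,.36,y))
E
```

```text
time_s: 5.12
tool_pos: [0.4408, -0.2991, 0.3472]
tool_rot: [-180.0, -0.0, 48.1]
force: [0.5, -0.9, -1.3]
grip_width: 0.0341
grasp_force: 50.0
(array([ 0.2133, -0.1765, -0.0126]), np.float64(0.06))
(array([ 0.2133, -0.1765, -0.0126]), np.float64(-9.94))
(array([ 0.2133, -0.1765, -0.0126]), np.float64(-29.94))
```

Converted, 0.159 m / 0.6 = 0.265, -0.128 m / 0.6 = -0.2133, -42 degrees / 180 = -0.2333.

```bash
python3 -m handwheel '[{"d":[0.0433, -0.035, -0.0217], "yaw":-0.0389, "aperture":0.02}, {"d":[0.0883, -0.07, -0.0217], "yaw":-0.0778, "aperture":0.02}, {"d":[0.1333, -0.1067, -0.0217], "yaw":-0.1167, "aperture":0.02}, {"d":[0.1767, -0.1417, -0.0217], "yaw":-0.1556, "aperture":0.02}, {"d":[0.2217, -0.1783, -0.0217], "yaw":-0.1944, "aperture":0.02}, {"d":[0.265, -0.2133, -0.0217], "yaw":-0.2333, "aperture":0.02}, {"d":[0.265, -0.2133, -0.0217], "yaw":-0.2333, "aperture":0.02}, {"d":[0.265, -0.2133, -0.0217], "yaw":-0.2333, "aperture":0.02}]'; python3 - <<'E'
from h import *
import pickle
c=read_camera("wrist");pickle.dump(c,open("w2.pkl","wb"))
u,v=proj(c,(.452,-.0225,.27));print(u,v,proj(c,(.452,-.0225,.115)))
c2=read_camera("top");pickle.dump(c2,open("t2.pkl","wb"))
o=env.get_obs();print(o["tool_pos"],o["tool_rot"],o["force"],proj(c2,o["tool_pos"]))
cv2.imwrite("pics/w2.png",c["color"])
E
```

```text
time_s: 5.78
tool_pos: [0.4525, -0.0933, 0.3579]
tool_rot: [-179.9, 0.0, 90.3]
force: [-0.3, -0.9, -2.3]
grip_width: 0.0339
grasp_force: 50.0
321.5099805549719 141.91937977916126 (np.float64(321.9355267559701), np.float64(143.15584034347773))
[ 0.4522633  -0.09642281  0.35823736] [-1.79961897e+02  3.16889860e-02  8.99765272e+01] [ 0.72584811  0.26969041 -2.01943736] (np.float64(285.17850324278095), np.float64(226.27143736039667))
```

View pics/w2.png

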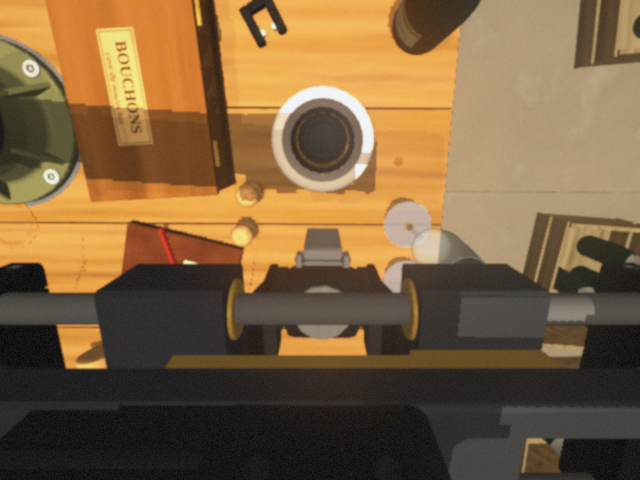

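The wrist view shows the cooler ring at about (323,138), with the mouth inside it near (322,136), and the stopper held straight, its forward arm at (322,245). I'll enlarge the mouth.

```bash
python3 - <<'E'
from h import *
import pickle
c=pickle.load(open("w2.pkl","rb"))
a=c["color"][80:200,262:382].astype(float)
a=255*(np.clip(a/255,0,1))**.45
cv2.imwrite("pics/w2c.png",cv2.resize(a.astype(np.uint8),None,fx=5,fy=5,interpolation=cv2.INTER_CUBIC))
g=cv2.cvtColor(c["color"],cv2.COLOR_BGR2GRAY);m=((g>150)&(c["color"].min(2)>120)).astype(np.uint8)[80:200,262:382]
cs=max(cv2.findContours(m,cv2.RETR_EXTERNAL,cv2.CHAIN_APPROX_NONE)[0],key=cv2.contourArea)
print(cv2.fitEllipse(cs),cv2.contourArea(cs))
E
```

```text
((60.44786834716797, 57.83010482788086), (101.55899047851562, 105.52143096923828), 176.6084747314453) 8416.5
```

View pics/w2c.png

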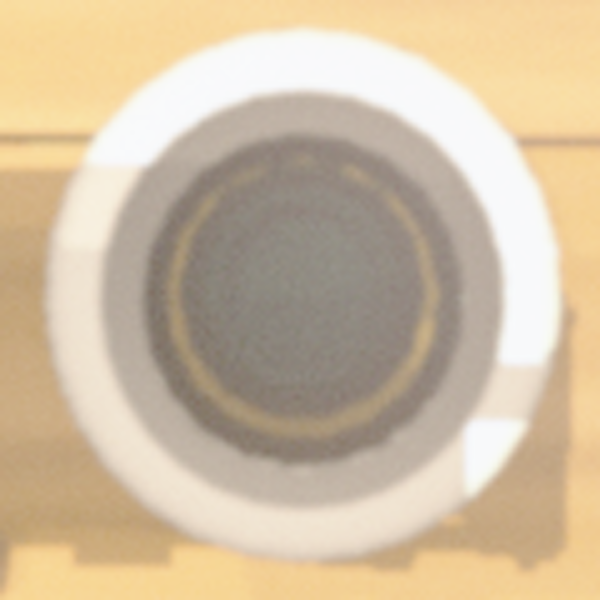

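```bash
python3 - <<'E'
from h import *
import pickle
c=pickle.load(open("w2.pkl","rb"));print(atz(c,321.9,138.6,.115),atz(c,321.9,137,.27))
ims=[]
for i in range(6):
    c=read_camera("wrist");ims.append(c["color"].astype(float));o=env.get_obs();print(o["tool_pos"].round(4),np.round(c["world_from_camera"],4)[:3,3])
im=np.mean(ims,0);u,v=proj(c,(.452,-.0225,.115))
pickle.dump((im,c),open("w3.pkl","wb"))
print(u,v);u0,v0=int(u)-60,int(v)-60;print(u0,v0)
a=im[v0:v0+120,u0:u0+120]
m=(a.min(2)>110).astype(np.uint8)
b=cv2.resize(a,None,fx=5,fy=5,interpolation=cv2.INTER_CUBIC)
b2=np.clip((cv2.resize(a[25:95,25:95],None,fx=600/70,fy=600/70,interpolation=cv2.INTER_CUBIC)-20)*3.2,0,255)
cv2.imwrite("pics/w3.png",b2)
E
```

```text
[ 0.45193194 -0.01767693  0.115     ] [ 0.452239   -0.01936844  0.27      ]
[ 0.4523 -0.0969  0.3584] [ 0.4529 -0.0276  0.5049]
[ 0.4523 -0.0971  0.3584] [ 0.453  -0.0281  0.505 ]
[ 0.4524 -0.097   0.3585] [ 0.453  -0.0282  0.5051]
[ 0.4524 -0.0968  0.3585] [ 0.453  -0.0282  0.5052]
[ 0.4524 -0.0966  0.3585] [ 0.453  -0.028   0.5052]
[ 0.4525 -0.0963  0.3585] [ 0.453  -0.0278  0.5052]
321.257383614721 140.107576974072
261 80[ WARN:0@12.436] global loadsave.cpp:1063 imwrite_ Unsupported depth image for selected encoder is fallbacked to CV_8U.
```

View pics/w3.png

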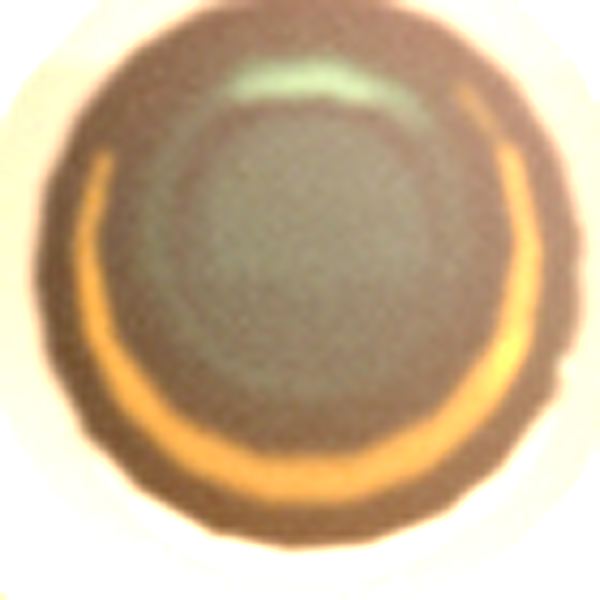

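```bash
python3 - <<'E'
from h import *
import pickle
im,c=pickle.load(open("w3.pkl","rb"))
for z in(.262,.27,.278):print(z,atz(c,320.9,131.4,z),proj(c,(.452,-.0225,z)))
a=im[65:205,250:395];d=a[:,:,0]-a[:,:,2]   # blue-red: marble ~0, wood strongly negative
m=((d>-45)).astype(np.uint8)
m=cv2.morphologyEx(m,cv2.MORPH_OPEN,np.ones((3,3)))
k=max(cv2.findContours(m,cv2.RETR_EXTERNAL,cv2.CHAIN_APPROX_NONE)[0],key=cv2.contourArea)
h=cv2.convexHull(k);e=cv2.fitEllipse(h);print(e)
u,v=e[0][0]+250,e[0][1]+65;print(u,v,atz(c,u,v,.115))
# stopper seen between the fingers: where TCP-axis grip top should be
o=env.get_obs();print(proj(c,o["tool_pos"]+[0,0,.012]))
E
```

```text
0.262 [ 0.45214784 -0.01878334  0.262     ] (np.float64(320.69236061093096), np.float64(137.07650044924137))
0.27 [ 0.45217643 -0.01907997  0.27      ] (np.float64(320.64122985074056), np.float64(136.80220852507176))
0.278 [ 0.45220503 -0.01937659  0.278     ] (np.float64(320.5864768368787), np.float64(136.5084849529919))
((73.72212982177734, 64.30042266845703), (92.08014678955078, 98.40425872802734), 120.56489562988281)
323.72212982177734 129.30042266845703 [ 0.45470148 -0.01114182  0.115     ]
(np.float64(321.01736836940796), np.float64(309.483916625107))
```

Converted, 0.076 m / 0.6 = 0.1267, 0.013 m / 0.6 = 0.0217.

```bash
python3 -m handwheel '[{"d":[0.0333, 0, 0], "aperture":0.02}, {"d":[0.075, 0, 0], "aperture":0.02}, {"d":[0.1083, 0, 0.0067], "aperture":0.02}, {"d":[0.1267, 0, 0.0167], "aperture":0.02}, {"d":[0.1267, 0, 0.0217], "aperture":0.02}, {"d":[0.1267, 0, 0.0217], "aperture":0.02}, {"d":[0.1267, 0, 0.0217], "aperture":0.02}, {"d":[0.1267, 0, 0.0217], "aperture":0.02}]'; python3 - <<'E'
from h import *
import pickle
im=0;P=0
for i in range(8):
    c=read_camera("scene");im=im+c["color"].astype(float)/8;o=env.get_obs();P=P+o["tool_pos"]/8
print(P,o["force"])
pickle.dump((im,c,P),open("s2.pkl","wb"))
u,v=proj(c,P-[0,0,.05]);u0,v0=int(u)-40,int(v)-30;print(u,v,u0,v0)
for z in(.25,.30):print(proj(c,[.452,-.0205,z]))
b=cv2.resize(np.clip(im[v0:v0+75,u0:u0+80]*2.0,0,255).astype(np.uint8),None,fx=8,fy=8,interpolation=cv2.INTER_CUBIC)
cv2.imwrite("pics/s2.png",b)
E
```

```text
time_s: 6.85
tool_pos: [0.4526, -0.0212, 0.3458]
tool_rot: [180.0, 0.0, 89.9]
force: [-0.4, -0.4, -2.0]
grip_width: 0.0342
grasp_force: 50.0
[ 0.45254996 -0.02016175  0.34577134] [ 0.12167231 -0.30427447 -0.75590902]
264.8792394344765 182.5081382041782 224 152
(np.float64(266.7894321332322), np.float64(203.81619741462836))
(np.float64(264.6624117534167), np.float64(180.65055658889355))
```

View pics/s2.png

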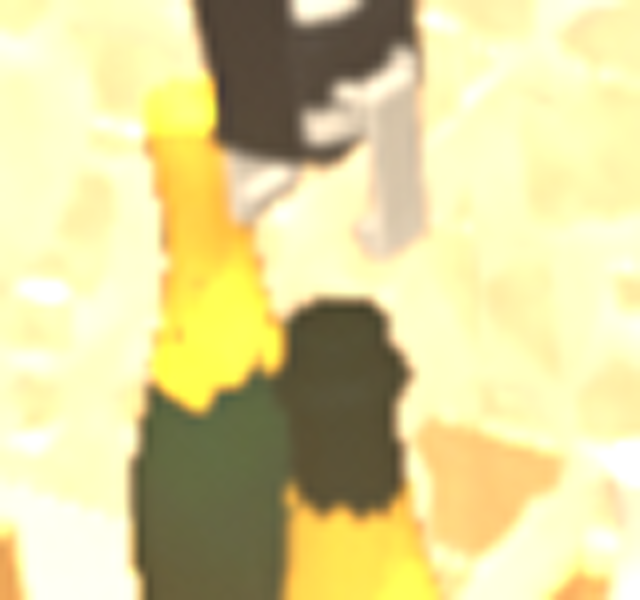

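```bash
python3 - <<'E'
from h import *
import pickle
im,c,P=pickle.load(open("s2.pkl","rb"))
o=P*[1,1,0]+[0,0,P[2]-.0455]
f=lambda p:((np.array(proj(c,p))-[224,152]+.5)*8).round(1)
for s in(-1,1):
  for dx in(-.009,.009):print("arm",s,dx,*[f(o+[dx,s*.023,z]) for z in(0,.02,.04)],*[f(o+[dx,s*.014,z]) for z in(0,.007)])
for zl in (.262,.27,.278):
  B=np.array([.4522,-.0208,0]);r=np.array([.53,-.848,0])
  print(zl,"lip",f(B+[0,0,zl]),f(B-r*.0135+[0,0,zl]),f(B+r*.0135+[0,0,zl]),"collar",f(B-r*.017+[0,0,zl-.017]),f(B+r*.017+[0,0,zl-.017]),"neck",f(B-r*.0135+[0,0,zl-.03]),f(B+r*.0135+[0,0,zl-.03]))
E
```

```text
arm -1 -0.009 [385.8 268.7] [379.2 190.4] [372.6 109.9] [354.4 259.9] [352.  232.8]
arm -1 0.009 [431.2 237.6] [425.4 159.9] [419.4  80.3] [400.2 229. ] [398.  202.1]
arm 1 -0.009 [228.6 224.3] [220.2 147.1] [211.7  68. ] [258.8 232.8] [256.  205.9]
arm 1 0.009 [275.2 194.4] [267.5 118. ] [259.7  39.6] [305.2 202.7] [302.6 176.1]
0.262 lip [343.8 375. ] [287.9 376.2] [399.8 373.9] collar [279.7 437.8] [419.2 435. ] neck [298.7 483.6] [408.6 481.4]
0.27 lip [341.1 345.7] [284.9 346.9] [397.4 344.6] collar [276.7 409.1] [416.9 406.2] neck [295.8 455.3] [406.3 453.1]
0.278 lip [338.4 316.1] [281.9 317.3] [395.  314.9] collar [273.7 380.1] [414.6 377.2] neck [293.  426.8] [404.  424.5]
```

The scene crop shows the toes of the stopper's right arm at (382,257) and its outer edge at x≈425. The open neck is centred at x≈345, with the top of the lip at y≈297. The stopper is aligned to within about 1 mm and the lip is near 0.272–0.275. I'll lower it, feeling for contact.

Converted, 0.018 m / 0.6 = 0.03, 0.015 m / 0.6 = 0.025.

```bash
python3 -m handwheel '[{"d":[-0.001, 0, 0.0083], "aperture":0.02}, {"d":[-0.001, 0, 0.0167], "aperture":0.02}, {"d":[-0.001, 0, 0.025], "aperture":0.02}, {"d":[-0.001, 0, 0.03], "aperture":0.02}, {"d":[-0.001, 0, 0.03], "aperture":0.02}]'; python3 -m handwheel '[{"d":[0, 0, 0.0033], "aperture":0.02}, {"d":[0, 0, 0.0067], "aperture":0.02}, {"d":[0, 0, 0.0067], "aperture":0.02}]'; python3 -m handwheel '[{"d":[0, 0, 0.0033], "aperture":0.02}, {"d":[0, 0, 0.0067], "aperture":0.02}, {"d":[0, 0, 0.0067], "aperture":0.02}]'
```

```text
time_s: 7.67
tool_pos: [0.4519, -0.0201, 0.3264]
tool_rot: [-179.9, 0.0, 90.1]
force: [0.2, -0.2, -1.4]
grip_width: 0.0342
grasp_force: 50.0
time_s: 7.92
tool_pos: [0.4523, -0.0201, 0.3233]
tool_rot: [-180.0, 0.0, 90.1]
force: [-0.3, -0.1, -2.3]
grip_width: 0.0343
grasp_force: 50.0
time_s: 8.17
tool_pos: [0.4523, -0.0201, 0.3192]
tool_rot: [-180.0, -0.0, 90.1]
force: [-1.0, 0.0, -1.3]
grip_width: 0.0343
grasp_force: 50.0
```

Converted, 0.003 m / 0.6 = 0.005, 0.002 m / 0.6 = 0.0033.

```bash
for i in 1 2 3; do python3 -m handwheel '[{"d":[0, 0, 0.0017], "aperture":0.02}, {"d":[0, 0, 0.0033], "aperture":0.02}, {"d":[0, 0, 0.005], "aperture":0.02}, {"d":[0, 0, 0.005], "aperture":0.02}]' | grep -E 'pos|force|rot'; done
```

```text
tool_pos: [0.4524, -0.0201, 0.3164]
tool_rot: [-180.0, 0.0, 90.1]
force: [0.5, -0.1, -1.7]
grasp_force: 50.0
tool_pos: [0.4524, -0.0201, 0.3133]
tool_rot: [-180.0, 0.0, 90.1]
force: [1.1, 1.1, -1.8]
grasp_force: 50.0
tool_pos: [0.4524, -0.0201, 0.3103]
tool_rot: [-180.0, 0.0, 90.1]
force: [-0.1, 0.0, -2.1]
grasp_force: 50.0
```

Converted, 0.002 m / 0.6 = 0.0033, 0.001 m / 0.6 = 0.0017.

```bash
python3 -m handwheel '[{"d":[0, 0, 0.0017], "aperture":0.02}, {"d":[0, 0, 0.0033], "aperture":0.02}, {"d":[0, 0, 0.0033], "aperture":0.02}]' | grep -E 'pos|force:'; python3 -m handwheel '[{"d":[0, 0, 0.0017], "aperture":0.02}, {"d":[0, 0, 0.0033], "aperture":0.02}, {"d":[0, 0, 0.0033], "aperture":0.02}]' | grep -E 'pos|force:';python3 -m handwheel '[{"d":[0, 0, 0.0017], "aperture":0.02}, {"d":[0, 0, 0.0033], "aperture":0.02}, {"d":[0, 0, 0.0033], "aperture":0.02}]' | grep -E 'pos|force:'
```

```text
tool_pos: [0.4524, -0.0201, 0.3083]
force: [-0.1, -0.2, -2.2]
grasp_force: 50.0
tool_pos: [0.4524, -0.0201, 0.3064]
force: [-0.2, 0.1, -2.2]
grasp_force: 50.0
tool_pos: [0.4527, -0.02, 0.3051]
force: [-0.3, -0.7, 1.9]
grasp_force: 50.0
```

Converted, 0.001 m / 0.6 = 0.0017, 0.0005 m / 0.6 = 0.0008.

```bash
for i in 1 2; do python3 -m handwheel '[{"d":[0, 0, 0.0008], "aperture":0.02}, {"d":[0, 0, 0.0017], "aperture":0.02}, {"d":[0, 0, 0.0017], "aperture":0.02}]' | grep -E 'pos|force:|rot'; done
```

```text
tool_pos: [0.4529, -0.02, 0.3043]
tool_rot: [179.9, -0.0, 90.1]
force: [-0.7, -0.7, 4.9]
grasp_force: 50.0
tool_pos: [0.453, -0.0199, 0.3035]
tool_rot: [179.9, -0.0, 90.1]
force: [0.1, 0.4, 5.8]
grasp_force: 50.0
```

```bash
for i in 1 2; do python3 -m handwheel '[{"d":[0, 0, 0.0008], "aperture":0.02}, {"d":[0, 0, 0.0017], "aperture":0.02}, {"d":[0, 0, 0.0017], "aperture":0.02}]' | grep -E 'pos|force:|rot'; done
```

```text
tool_pos: [0.4532, -0.0199, 0.3027]
tool_rot: [179.9, -0.0, 90.1]
force: [-0.7, -0.6, 6.2]
grasp_force: 50.0
tool_pos: [0.4533, -0.0199, 0.3019]
tool_rot: [179.8, -0.0, 90.1]
force: [-0.1, 0.5, 7.2]
grasp_force: 50.0
```

Converted, 0.001 m / 0.6 = 0.0017, 0.0005 m / 0.6 = 0.0008.

```bash
for i in 1 2; do python3 -m handwheel '[{"d":[0, 0, 0.0008], "aperture":0.02}, {"d":[0, 0, 0.0017], "aperture":0.02}, {"d":[0, 0, 0.0017], "aperture":0.02}]' | grep -E 'pos|force:|rot'; done
```

```text
tool_pos: [0.4534, -0.02, 0.3012]
tool_rot: [179.8, -0.0, 90.1]
force: [-1.3, -0.6, 8.5]
grasp_force: 50.0
tool_pos: [0.4532, -0.0201, 0.2989]
tool_rot: [179.9, -0.0, 90.1]
force: [2.2, -0.1, 2.1]
grasp_force: 50.0
```

Converted, 0.001 m / 0.6 = 0.0017, 0.0005 m / 0.6 = 0.0008.

```bash
for i in 1 2 3; do python3 -m handwheel '[{"d":[0, 0, 0.0008], "aperture":0.02}, {"d":[0, 0, 0.0017], "aperture":0.02}, {"d":[0, 0, 0.0017], "aperture":0.02}]' | grep -E 'pos|force:|rot'; done
```

```text
tool_pos: [0.4526, -0.0201, 0.2972]
tool_rot: [180.0, 0.0, 90.1]
force: [1.5, -0.1, 0.5]
grasp_force: 50.0
tool_pos: [0.4524, -0.0201, 0.2967]
tool_rot: [180.0, -0.0, 90.1]
force: [0.5, -0.4, 3.5]
grasp_force: 50.0
tool_pos: [0.4525, -0.0201, 0.2963]
tool_rot: [180.0, -0.0, 90.1]
force: [-0.4, -0.9, 7.2]
grasp_force: 50.0
```

Converted, 0.0005 m / 0.6 = 0.0008.

```bash
for i in 1 2; do python3 -m handwheel '[{"d":[0, 0, 0.0008], "aperture":0.02}, {"d":[0, 0, 0.0008], "aperture":0.02}, {"d":[0, 0, 0.0008], "aperture":0.02}]' | grep -E 'pos|force:|rot'; done
```

```text
tool_pos: [0.4525, -0.0201, 0.2959]
tool_rot: [180.0, -0.0, 90.1]
force: [-1.1, 0.2, 7.2]
grasp_force: 50.0
tool_pos: [0.4525, -0.0201, 0.2956]
tool_rot: [180.0, -0.0, 90.1]
force: [-1.8, 0.0, 7.9]
grasp_force: 50.0
```

Converted, 0.0004 m / 0.6 = 0.0007.

```bash
for i in 1 2 3; do python3 -m handwheel '[{"d":[0, 0, 0.0007], "aperture":0.02}, {"d":[0, 0, 0.0007], "aperture":0.02}, {"d":[0, 0, 0.0007], "aperture":0.02}]' | grep -E 'pos|force:|rot'; done; python3 -c "
from h import *
print(env.get_obs()['wrist_torque'])"
```

```text
tool_pos: [0.4525, -0.0202, 0.2951]
tool_rot: [180.0, -0.0, 90.1]
force: [-1.0, -0.1, 6.6]
grasp_force: 50.0
tool_pos: [0.4525, -0.0203, 0.2948]
tool_rot: [180.0, -0.0, 90.1]
force: [-1.0, -1.5, 7.6]
grasp_force: 50.0
tool_pos: [0.4525, -0.0202, 0.2945]
tool_rot: [180.0, -0.0, 90.1]
force: [-1.2, -0.9, 8.4]
grasp_force: 50.0
[-0.26108034  0.39187161 -0.055257  ]
```

Converted, 0.0004 m / 0.6 = 0.0007.

```bash
python3 -m handwheel '[{"d":[0, 0, 0.0007], "aperture":0.02}, {"d":[0, 0, 0.0007], "aperture":0.02}, {"d":[0, 0, 0.0007], "aperture":0.02}]' | grep -E 'pos|force:|rot';  for i in 1 2 3; do python3 -m handwheel '[{"d":[0, 0, -0.0017], "aperture":0.02}, {"d":[0, 0, -0.0017], "aperture":0.02}, {"d":[0, 0, -0.0017], "aperture":0.02}]' | grep -E 'pos|force:|rot'; done
```

```text
tool_pos: [0.4525, -0.0202, 0.2943]
tool_rot: [179.9, -0.0, 90.1]
force: [-1.8, -1.5, 10.2]
grasp_force: 50.0
tool_pos: [0.4525, -0.0202, 0.2947]
tool_rot: [180.0, -0.0, 90.1]
force: [-0.3, -0.7, 8.7]
grasp_force: 50.0
tool_pos: [0.4525, -0.0202, 0.2949]
tool_rot: [180.0, 0.0, 90.1]
force: [1.6, 0.1, 3.2]
grasp_force: 50.0
tool_pos: [0.4524, -0.0202, 0.295]
tool_rot: [-180.0, 0.0, 90.1]
force: [4.0, -0.8, -3.9]
grasp_force: 50.0
```

The stopper resists the lift and stays at the same height, so the hooks are holding under the collar. I'll relax the load, open and retreat.

Careful with the scale: shifts go in shares of 0.6 m and turns go in shares of 180 degrees. That gives: 0.0003 m / 0.6 = 0.0005.

```bash
python3 -m handwheel '[{"d":[0, 0, 0.0005], "aperture":0.02}, {"d":[0, 0, 0.0005], "aperture":0.02}, {"d":[0, 0, 0.0005], "aperture":0.06}, {"d":[0, 0, 0.0005], "aperture":0.06}, {"d":[0, 0, 0.0005], "aperture":0.07}, {"d":[0, 0, 0.0005], "aperture":0.07}, {"d":[0, 0, 0.0005], "aperture":0.07}]' 20 | grep -E 'pos|force:|rot|wid'; python3 -m handwheel '[{"d":[0, 0, -0.0167], "aperture":0.07}, {"d":[0, 0, -0.05], "aperture":0.07}, {"d":[0, 0, -0.1], "aperture":0.07}, {"d":[0, 0, -0.15], "aperture":0.07}, {"d":[0, 0, -0.1833], "aperture":0.07}, {"d":[-0.05, 0, -0.1833], "aperture":0.07}, {"d":[-0.1, 0, -0.1833], "aperture":0.07}, {"d":[-0.1167, 0, -0.1833], "aperture":0.07}]' | grep -E 'pos|force:|wid'
python3 - <<'E'
from h import *
import pickle
im=0
for i in range(6):
    w=read_camera("wrist");im=im+w["color"].astype(float)/6
c=read_camera("scene");s=c["color"]
u,v=map(int,proj(w,(.4525,-.02,.3)));print(u,v)
a=cv2.resize(np.clip(im[max(0,v-40):max(0,v-40)+80,u-40:u+40]*1.5,0,255).astype(np.uint8),(400,400),interpolation=cv2.INTER_CUBIC)
us,vs=map(int,proj(c,(.4525,-.02,.275)))
b=cv2.resize(np.clip(s[vs-35:vs+35,us-35:us+35]*1.6,0,255).astype(np.uint8),(400,400),interpolation=cv2.INTER_CUBIC)
cv2.imwrite("pics/f.png",np.hstack([a,b]))
E
```

```text
tool_pos: [0.4523, -0.0198, 0.2959]
tool_rot: [-180.0, -0.0, 90.1]
force: [-1.1, 0.3, 0.2]
grip_width: 0.0606
grasp_force: 0.0
tool_pos: [0.4522, -0.0948, 0.4073]
force: [-0.3, -0.1, -0.5]
grip_width: 0.0698
grasp_force: 0.0
321 145
```

View pics/f.png

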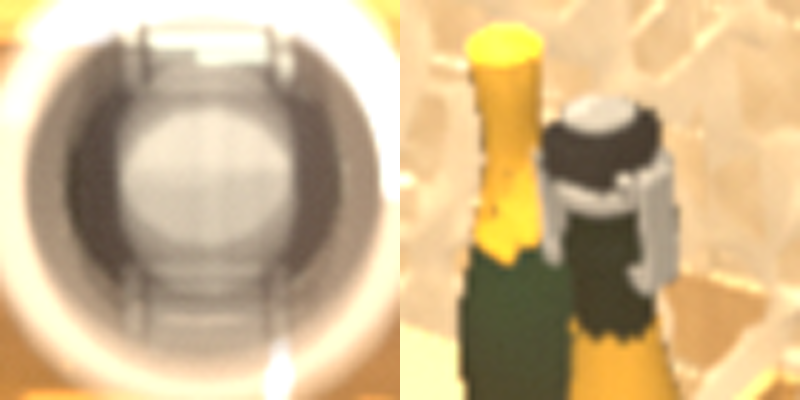

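The picture shows the stopper upright and centred on the mouth, with both arms symmetric and hanging straight down under the collar. The gripper is clear of it, so I'm handing in.

```bash
python3 -m handwheel '[{"aperture":0.07}, {"aperture":0.07}, {"aperture":0.07}]' | grep -E 'time|pos'; python3 -c "
from cell import env
print(env.sign_off())"
```

```text
time_s: 16.27
tool_pos: [0.4526, -0.0896, 0.4056]
the job is handed in; nothing more can be done
None
```

The smaller clip stopper is on the bottle's mouth and the job is handed in at about 16 s: the hooks held when I pulled up, the last picture shows it upright with both arms closed, and pressing peaked near 12 N; sign-off returned no verdict.

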